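# Lock the bayonet cap on the spice grinder

## Task

Close the spice grinder: take the cap with two lugs, lower it into the grinder's neck with its lugs in the two slots, press it down against the spring and turn it a quarter turn clockwise (seen from above) so that it locks, then let go. Leave the plain round cover where it is.

Things in the scene. Friction and masses are not known exactly. Their poses are not given: they have to be found in the camera images.
- grinder_mouth (a point): Centre of the fixed grinder's open neck, at its rim, 100 mm above the worktop. Grey base 128 mm wide, steel neck 106. Two inward tabs, 6 mm thick and 2 mm below the rim, leave a 70 mm round opening and two opposite slots, about 35 mm wide, reaching 49 mm from the centre along this point's x axis; z is up. Stops let an inserted cap turn clockwise only (from above), up to about 95 degrees.
- cap_grip (a point): Grip point of the loose cap, 55 mm above its underside. Aluminium disc 60 mm across, 20 mm thick, conical foot, two opposite lugs (84 mm over tips, 14 wide, 8 thick); on top a black upright handle plate 50 mm long, 14 thick, rising to 15 mm above this point. Handle and lugs lie along its x axis, z is up. 0.10 to 0.20 kg. Grip only the upper 30 mm, so that the fingers clear the rim.
- cover_grip (a point): Same point, 55 mm above the underside, of the loose round cover, which does not fit and stays where it is: a plain aluminium disc 84 mm across and 20 mm thick without lugs, with the same black handle plate along its own x axis.
- spring_plate (a joint): Travel (m) of the sprung black plate in the neck, 0 up, 0.016 fully down; 5 N at 0.007. Height of the cap's grip point above the rim: 43 mm with lugs on top of the tabs, 36 mm when dropped into the slots on the raised plate, 29 mm when pressed so far that the lugs just pass under the tabs (press on to about 25 mm, 7 N, then turn), 29 mm when locked and released.
Not all that is in view belongs to the job. Leave any purple look-alike of the part that bears grinder_mouth alone.

How it is judged (in metres and radians):
On the way:
1. the cap sits in the neck with its lugs in the two slots (horizontal distance between cap_grip and grinder_mouth below 0.015 m and z of cap_grip in the frame of grinder_mouth below 0.04 m and angle between the x axis of cap_grip and the x axis of grinder_mouth, either way round below 0.6 rad), for 0.1 s.
At the end, for the whole second after the job is handed in: The cap sits upright (within 10 degrees) in the neck, within 15 mm of its axis, its grip point less than 33 mm above the rim (lugs held under the tabs against the spring), its handle turned at least 57 degrees from the line of the slots (horizontal distance between cap_grip and grinder_mouth below 0.015 m and z of cap_grip in the frame of grinder_mouth between 0.015 and 0.033 m and angle between the x axis of cap_grip and the x axis of grinder_mouth, either way round above 1 rad and angle between cap_grip's own z axis and vertical below 0.17 rad); the robot touches nothing.
It fails at once if the plain round cover was moved more than 40 mm (distance of cover_grip from where it was at the start of the episode above 0.04 m).
It also fails if it takes over 38 s, if anything falls off the work surface, if the arm or the gripper's body presses on something with over 40 N, if the wrist force passes 120 N, or if a joint passes its speed limit or range.

## Robot

A 6-joint arm with a two-finger parallel gripper is mounted at the origin on a cart in front of the work surface, level with it; the furniture and walls round the work are solid. World frame = base frame: x ahead of the robot, y to its left, z up, the work surface at z = 0. Lengths are in mm, angles in rad, forces in N, time in s.
With the tool pointing down it reaches from about 350 to 775 mm from the base axis. Payload 7.3 kg.
Tool frame: the origin (TCP) lies at the very end of the fingers, on their centre line; the grasp point (between the pads) lies 19 mm behind it (bot.grasp_offset is the distance from the TCP to the grasp point, in mm); z points along the fingers, y is the direction in which the jaws open and shut (so a half turn about z gives the same grasp; the last joint's range is limited). The gripper opens to 92 mm and grips with 3 to 60 N. Pads are 19 mm wide; open, the fingers measure 130 mm over their backs; the gripper's body (75 mm by 190 mm) begins 47 mm behind the grasp point.
Start: joints at [-1.423, 0.342, 1.524, -0, 1.275, -0.146], TCP at [152.058, -502.517, 226.741] pointing down, gripper open.
Joint ranges: [-2.53, 2.53], [-0.77, 2.02], [0.04, 2.7], [-1, 4.14], [0.28, 2.66], [-3.11, 3.11]. Speed limits (rad/s): [2.57, 2.57, 3.14, 3.14, 3.14, 3.14].

## Interface

Orientations are given as [roll, pitch, yaw] about the fixed x, y, z axes, in that order (R = Rz(yaw) Ry(pitch) Rx(roll)).
In Python, from plant import bot gives the robot as it stands.
- The arm moves only by the tool servo_tool, never from a script. Its arguments are lists of equal length, an entry for each row: "angular": the turn, a rotation vector about the world's x, y, z in degrees, a list of three; "slide": the shift along the world's x, y, z in mm, a list of three; "grip": the opening, from -1 (shut) to 1 (fully open), so that 0 is half open. In form: {"angular": [[ax, ay, az], ...], "slide": [[dx, dy, dz], ...], "grip": [grip, ...]}. A call has 1 to 10 rows; each row is the pose to reach, as a shift and turn from the pose commanded when the call began; what a row does not reach only later rows make up. A row lasts 1/12 s, in which the tool goes at most 41.7 mm and 7.16 degrees, less where a joint would pass 70% of its speed; a pose out of reach is approached as far as the arm can. A call with a gripper value outside its range is refused whole. The fingers move at their own pace and stop on an object; the grip force is fixed at half the most. Time passes only in rows, so rows that repeat a pose let the fingers close. It gives the time, the measured TCP pose, the force and the opening at its end, in the units of the state.
- bot.get_obs(): the state, without advancing time (a new reading comes with each control period).
- bot.capture(name): name is "side" or "top"; returns a dict with "img" (420x560x3 uint8, blue, green, red), "range_z" (420x560 float32, mm along the optical axis (not along the pixel's ray), 0 where there is no reading), "fov_y" (degrees; the focal length in pixels is half the picture's height over the tangent of half this angle, whatever the lens; pixels are square), "cx", "cy" (the principal point, pixels), "R" (3x3) and "t" (3): a world point X has camera coordinates R X + t. Camera axes: x right, y down, z forward; pixel columns grow to the right and rows downward; lengths in mm; the calibration is good to about 2 mm. A picture is of the moment at which its call begins.
- bot.close_job(): hands the job in, once; it reports no verdict.
The state is a dict: "time": time; "joint_positions": joint angles; "dq": joint speeds; "tau": joint torques, N m; "tool_pos": TCP position; "tcp_rot": TCP orientation; "contact_force": force on the tool from outside, world axes, zero at the start; "moment": the same for the moment, N m; "grip_width": finger opening in mm.
Only numpy, scipy, OpenCV 4.12 (cv2) and the standard library are available. Lean on these libraries where they do the work, as an engineer would, in place of code of your own. Each camera call takes 0.05 s, during which the arm holds its last target.

## Working session

There is one attempt and no reset: what is moved stays moved. The work goes in short steps, Python scripts to look and compute and a tool call to move; the robot and the scene stay as the last step left them, time stands still between calls to the robot, and variables do not carry over. Pictures are saved under pics/ and viewed, and the job is handed in when it is done.

Besides the shell and the picture viewer there is one more tool, called after "Emit:" as a command line: name --argument value ..., lists and objects as JSON in quotes. servo_tool: Moves the arm, as the interface text tells. Its arguments: {"type":"object","properties":{"angular":{"type":"array","items":{"type":"array","items":{"type":"number"}}},"slide":{"type":"array","items":{"type":"array","items":{"type":"number"}}},"grip":{"type":"array","items":{"type":"number"}}},"required":["angular","slide","grip"]}

```bash
ls; mkdir -p pics
python3 - <<'E'
from plant import bot
import cv2,numpy as np,pickle
for n in("side","top"):
    d=bot.capture(n); cv2.imwrite(f"pics/{n}0.png",d["img"]); pickle.dump(d,open(f"{n}0.pkl","wb"))
    print(n,d["fov_y"],d["cx"],d["cy"],d["R"],d["t"],(d["range_z"]>0).mean())
print(bot.get_obs())
E
```

```text
pics
side 47.394949867788924 278.0094483734727 211.35564883344662 [[-0.97445818 -0.22359044 -0.02094225]
 [-0.09669932  0.50193959 -0.85948001]
 [ 0.20268326 -0.83550222 -0.51074018]] [536.39344088 236.28036972 569.32591936] 0.9960119047619047
top 54.32489511071244 285.2936811196539 214.08089407564228 [[ 0.16572489 -0.98617067  0.00163261]
 [-0.9620016  -0.16202714 -0.21977288]
 [ 0.2169981   0.03485126 -0.9755497 ]] [-330.86082949  573.51405707  873.49895991] 0.9959141156462585
{'time': 0.1, 'joint_positions': array([-1.42297452e+00,  3.42649794e-01,  1.52492175e+00,  5.86876936e-07,
        1.27536655e+00, -1.46017924e-01]), 'dq': array([-0.00141882, -0.00156256, -0.001584  ,  0.00042015,  0.00041954,
       -0.00088934]), 'tau': array([ 1.91415580e-03, -4.32004309e+01, -2.44694370e+01,  7.19506200e-02,
        5.25958103e-02, -4.42281407e-05]), 'tool_pos': array([ 152.01540532, -502.14117895,  226.11604465]), 'tcp_rot': array([-3.14026161e+00, -1.96316287e-04,  2.93839427e-01]), 'contact_force': array([ 0.18558015, -0.95534276,  0.27887835]), 'moment': array([ 0.0406318 , -0.00073535,  0.00195219]), 'grip_width': 92.08151381895598}
```

View pics/side0.png

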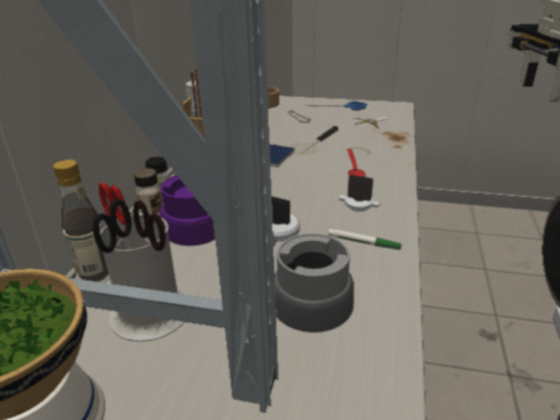

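View pics/top0.png

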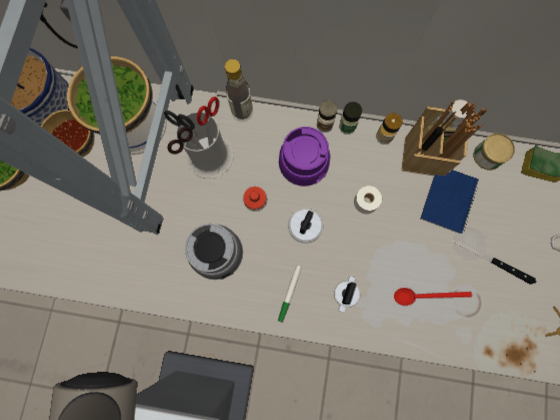

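Top view: the candidates are the grey neck at (212,250), its purple look-alike at (304,156), the lugged cap at (347,293) and the plain cover at (305,225). I'll check these in close crops.

```bash
cat > h.py <<'E'
import numpy as np,cv2
def pts(d):
    f=d["img"].shape[0]/2/np.tan(np.radians(d["fov_y"])/2)
    v,u=np.mgrid[0:420,0:560]; z=d["range_z"].astype(float)
    P=np.stack([(u-d["cx"])/f*z,(v-d["cy"])/f*z,z],-1)
    W=(P-d["t"])@d["R"]; W[z==0]=np.nan
    return W
def ray(d,u,v,h):
    f=d["img"].shape[0]/2/np.tan(np.radians(d["fov_y"])/2)
    r=np.array([(u-d["cx"])/f,(v-d["cy"])/f,1]); C=-d["R"].T@d["t"]; w=d["R"].T@r
    return C+w*(h-C[2])/w[2]
E
python3 - <<'E'
import pickle,cv2,numpy as np
from h import *
d=pickle.load(open("top0.pkl","rb"));s=pickle.load(open("side0.pkl","rb"))
W=pts(d); I=d["img"]
for n,(u,v) in dict(g=(212,250),cap=(347,293),cov=(305,225),base=(240,310)).items(): print(n,W[v,u].round(1))
c=lambda I,u,v,r,k: cv2.resize(I[max(0,v-r):v+r,max(0,u-r):u+r],(k,k),interpolation=cv2.INTER_CUBIC)
cv2.imwrite("pics/crops.png",np.vstack([np.hstack([c(I,212,250,36,390),c(I,347,293,30,390)]),]))
J=s["img"]
cv2.imwrite("pics/crops_s.png",np.hstack([c(J,314,275,50,390),c(J,358,190,30,390)]))
# struct above 130mm
m=(W[...,2]>130)
vis=np.clip(W[...,2]/600*255,0,255); cv2.imwrite("pics/hmap.png",cv2.applyColorMap(np.nan_to_num(vis).astype(np.uint8),2))
E
```

```text
g [509.4 -86.6  84.9]
cap [ 467.7 -393.9   65.8]
cov [ 601.8 -279.5   68.9]
base [ 391.4 -162.6   -1.6]
```

View pics/crops.png

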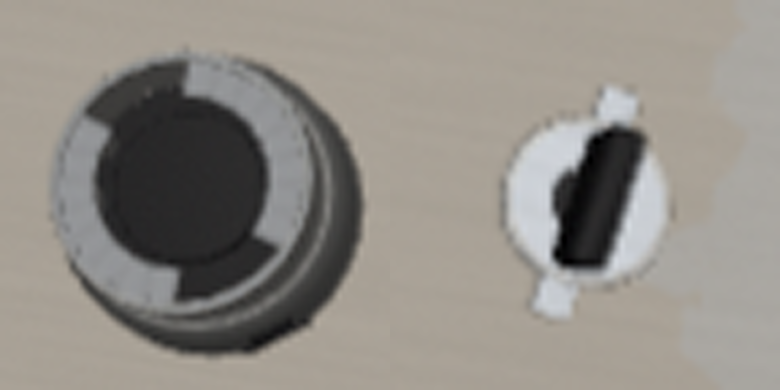

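View pics/crops_s.png

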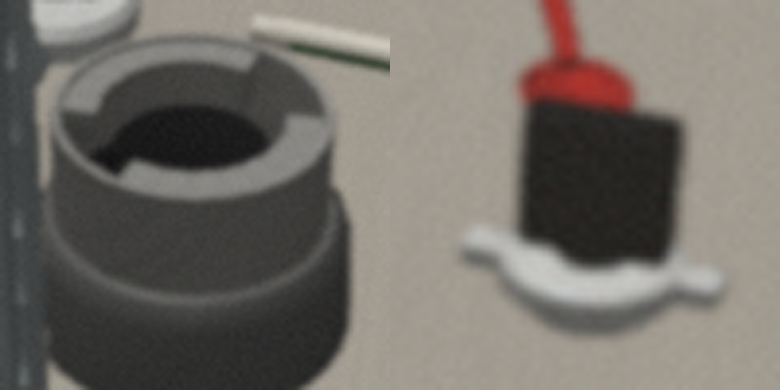

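View pics/hmap.png

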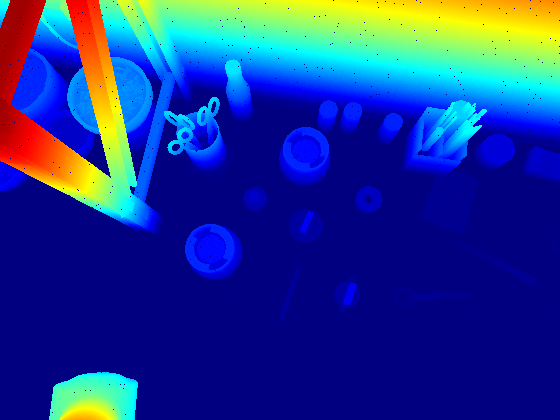

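The crops confirm it: (347,293) has two lugs, and (212,250) is the grey neck with slots running up-left to down-right. Next I'll measure both.

```bash
cat > meas.py <<'E'
import pickle,cv2,numpy as np,sys
from h import *
def rect(Q): 
    r=cv2.minAreaRect(Q.astype(np.float32)); b=cv2.boxPoints(r); e=[b[1]-b[0],b[2]-b[1]]; l=max(e,key=np.linalg.norm)
    return np.round(r[0],1),np.round(r[1],1),np.degrees(np.arctan2(l[1],l[0])).round(1)%180
E
python3 - <<'E'
from meas import *
for n in("top","side"):
    d=pickle.load(open(n+"0.pkl","rb")); W=pts(d)
    X,Y,Z=W[...,0],W[...,1],W[...,2]
    near=lambda c,r:np.hypot(X-c[0],Y-c[1])<r
    I=d["img"].astype(int).sum(2)
    for nm,c in(("cap",(468,-394)),("cover",(602,-280))):
        m=near(c,45)&(Z>61)&(Z<80); print(n,nm,"top rect",m.sum(),rect(W[m][:,:2]),np.median(Z[m]))
        m=near(c,60)&(Z>8)&(Z<61)&(I>330); print("  disc",m.sum(),rect(W[m][:,:2]),np.median(Z[m]))
        q=W[m][:,:2]; (cc,r)=cv2.minEnclosingCircle(q.astype(np.float32)); print("  circ",cc,r)
    c=(500,-80); m=near(c,75)&(Z>92)&(Z<106); q=W[m][:,:2]; cc,r=cv2.minEnclosingCircle(q.astype(np.float32)); print(n,"neck",m.sum(),cc,r,np.median(Z[m]))
    c=np.array(cc); a=np.degrees(np.arctan2(Y-c[1],X-c[0])); ring=near(c,47)&(np.hypot(X-c[0],Y-c[1])>38)&(Z<104)
    # slot pixels: in ring annulus but low
    sl=ring&(Z<90); h=np.histogram(a[sl],36,(-180,180))[0]; h2=np.histogram(a[ring&(Z>92)],36,(-180,180))[0]; print(h);print(h2)
    t=np.radians(2*a[ring&(Z>94)]); print("tabs axis",np.degrees(np.arctan2(np.sin(t).mean(),np.cos(t).mean())/2))
    t=np.radians(2*a[sl]); print("slot axis",np.degrees(np.arctan2(np.sin(t).mean(),np.cos(t).mean())/2))
d=pickle.load(open("top0.pkl","rb")); W=pts(d); m=W[...,2]>110; m&=(W[...,0]<750)&(np.abs(W[...,1]+80)<300)
import numpy as np
for lo in range(100,900,100):
    k=(W[...,2]>lo)&(W[...,2]<lo+100)&(W[...,0]<760)&(W[...,0]>250)
    q=W[k]; print(lo,k.sum(),q.min(0).round() if k.sum() else '',q.max(0).round() if k.sum() else '')
E
```

```text
top cap top rect 151 (array([ 468.3, -400.9]), array([14.5, 50.3]), np.float32(169.2)) 69.25619338712609
  disc 389 (array([ 468.8, -401.3]), array([59. , 72.7]), np.float32(132.6)) 19.051097812638012
  circ (468.4186706542969, -400.0816345214844) 41.96337890625
top cover top rect 132 (array([ 611.9, -281.4]), array([13.9, 48.9]), np.float32(165.1)) 68.65834171968115
  disc 765 (array([ 612.4, -281.9]), array([80.9, 79.6]), np.float32(9.4)) 19.192653311295203
  circ (612.363525390625, -281.6679992675781) 41.830360412597656
top neck 850 (512.939697265625, -81.38248443603516) 53.500999450683594 97.98619869857956
[ 9  9  8  7  6  6  4  0  0  0  0  0  0  0  0  0  0  2  3  6 13 12 12 12
  8  3  8  4  3  5  1  0  0  0  0  0]
[16  1  0  0  0  0  6 14 15 13 15 12 14 15 13 15 13 14 13  0  0  0  0  0
  6 17 13 14 13 15 14 13 14 15 14 15]
tabs axis -51.48482932158377
slot axis 40.62637046245219
side cap top rect 144 (array([ 468.8, -398.7]), array([16.5, 48.1]), np.float32(168.8)) 67.03207309449738
  disc 283 (array([ 470. , -392.1]), array([83.1, 43.3]), np.float32(0.0)) 18.10995447166908
  ci
[... 240 characters left out ...]
9.6)) 18.79493752444947
  circ (602.2359619140625, -275.999267578125) 36.62117004394531
side neck 1548 (514.2483520507812, -81.25367736816406) 54.447853088378906 97.43691344116172
[ 0  0  0  0  0  0 16  5  1  0  8 11  0  0  7 13  0  0  0  0  0  0  0  0
  0  0  0  0  0  0  0  0  0  0  0  0]
[21  0  0  0  0  0 12 18 14 13 17 14 17 16 19 14 17 20 29  0  0  0  0  0
 12 20 18 15 20 20 19 19 20 20 23 18]
tabs axis -49.280838774805396
slot axis -71.89094620028395
100 3287 [ 251. -302.  100.] [760. 416. 200.]
200 1623 [250.  -8. 200.] [760. 120. 300.]
300 2920 [533.  47. 300.] [698. 121. 400.]
400 4403 [531.  47. 400.] [760. 120. 500.]
500 5612 [531.  47. 500.] [760. 108. 588.]
600 0  
700 0  
800 0
```

Run:
```python
from meas import *
for n in("top","side"):
    d=pickle.load(open(n+"0.pkl","rb")); W=pts(d); X,Y,Z=W[...,0],W[...,1],W[...,2]
    r=np.hypot(X-513.5,Y+81)
    for lo in range(100,600,100):
        k=(Z>lo+(10 if lo==100 else 0))&(Z<lo+100)&(X>200); k=np.where(k,r,1e9); i=np.unravel_index(k.argmin(),k.shape); print(n,lo,i[::-1],k[i].round(),W[i].round())
```

```text
top 100 (np.int64(146), np.int64(219)) 144.0 [547.  59. 122.]
top 200 (np.int64(132), np.int64(211)) 140.0 [545.  55. 212.]
top 300 (np.int64(102), np.int64(199)) 147.0 [538.  64. 321.]
top 400 (np.int64(72), np.int64(182)) 147.0 [537.  64. 419.]
top 500 (np.int64(7), np.int64(130)) 143.0 [548.  58. 573.]
side 100 (np.int64(274), np.int64(265)) 149.0 [536.  66. 184.]
side 200 (np.int64(271), np.int64(209)) 149.0 [537.  66. 256.]
side 300 (np.int64(267), np.int64(88)) 149.0 [537.  66. 381.]
side 400 (np.int64(266), np.int64(49)) 148.0 [537.  65. 415.]
side 500 (np.int64(0), np.int64(0)) 1000000000.0 [932. -97. 432.]
```

Emit:
servo_tool --angular '[[0, 0, -7], [0, 0, -14], [0, 0, -21], [0, 0, -28], [0, 0, -28], [0, 0, -28], [0, 0, -28], [0, 0, -28], [0, 0, -28], [0, 0, -28]]' --slide '[[35, 11, -5], [70, 22, -10], [105, 34, -15], [140, 45, -20], [175, 56, -30], [210, 67, -40], [245, 79, -50], [280, 90, -60], [316, 102, -76], [316, 102, -76]]' --grip '[1, 1, 1, 1, 1, 1, 1, 1, 1, 1]'

```text
time: 0.93
tool_pos: [472.5, -396.2, 146.8]
tcp_rot: [-3.137, 0.002, -0.19]
contact_force: [-1.8, 0.3, -0.7]
grip_width: 91.7
```

Emit:
servo_tool --angular '[[0, 0, 0], [0, 0, 0], [0, 0, 0], [0, 0, 0], [0, 0, 0], [0, 0, 0], [0, 0, 0], [0, 0, 0], [0, 0, 0], [0, 0, 0]]' --slide '[[0, 0, 0], [0, 0, -25], [0, 0, -50], [0, 0, -75], [0, 0, -95], [0, 0, -105], [0, 0, -105], [0, 0, -105], [0, 0, -105], [0, 0, -105]]' --grip '[1, 1, 1, 1, 1, 1, 1, 1, 1, 1]'

```text
time: 1.77
tool_pos: [468.6, -401.5, 47.5]
tcp_rot: [3.14, -0.002, -0.195]
contact_force: [0.8, 0.5, 0.7]
grip_width: 91.7
```

Run:
```python
from plant import bot
import cv2,numpy as np
s=bot.capture("side")["img"];t=bot.capture("top")["img"]
c=lambda I,u,v,r,k: cv2.resize(I[max(0,v-r):v+r,max(0,u-r):u+r],(k,k),interpolation=cv2.INTER_CUBIC)
cv2.imwrite("pics/pre.png",np.hstack([c(s,358,190,50,390),c(t,347,293,50,390)]))
o=bot.get_obs(); print(o["tool_pos"],o["tcp_rot"],o["time"],o["contact_force"],o["joint_positions"])
```

```text
[ 468.50008935 -401.07368364   47.06778205] [ 3.14014285e+00 -1.78858710e-03 -1.94911765e-01] 1.8667 [0.70807732 0.45672935 0.07751155] [-8.32159652e-01  6.87059617e-01  1.47121541e+00 -1.21625777e-04
  9.81017461e-01  9.33617266e-01]
```

View pics/pre.png

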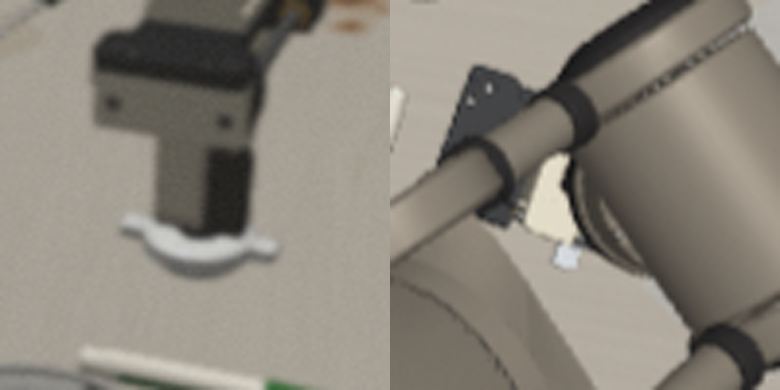

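The fingers straddle the handle, and the finger's offset in the side view fits parallax. Closing now.

Emit:
servo_tool --angular '[[0, 0, 0], [0, 0, 0], [0, 0, 0], [0, 0, 0], [0, 0, 0], [0, 0, 0], [0, 0, 0], [0, 0, 0], [0, 0, 0], [0, 0, 0]]' --slide '[[0, 0, 0], [0, 0, 0], [0, 0, 0], [0, 0, 0], [0, 0, 0], [0, 0, 0], [0, 0, 0], [0, 0, 0], [0, 0, 0], [0, 0, 0]]' --grip '[-1, -1, -1, -1, -1, -1, -1, -1, -1, -1]'

```text
time: 2.7
tool_pos: [468.1, -400.5, 45.7]
tcp_rot: [3.142, 0.0, -0.195]
contact_force: [0.1, -0.4, 0.0]
grip_width: 29.8
```

Emit:
servo_tool --angular '[[0, 0, 0], [0, 0, 0], [0, 0, 0], [0, 0, 0], [0, 0, 0], [0, 0, 0], [0, 0, 0], [0, 0, 0], [0, 0, 0], [0, 0, 0]]' --slide '[[0, 0, 0], [0, 0, 0], [0, 0, 0], [0, 0, 0], [0, 0, 0], [0, 0, 10], [0, 0, 30], [0, 0, 55], [0, 0, 90], [0, 0, 130]]' --grip '[-1, -1, -1, -1, -1, -1, -1, -1, -1, -1]'

```text
time: 3.53
tool_pos: [467.1, -399.5, 175.9]
tcp_rot: [-3.139, 0.003, -0.195]
contact_force: [1.2, 0.1, -2.0]
grip_width: 13.8
```

Emit:
servo_tool --angular '[[0, 0, 5], [0, 0, 10], [0, 0, 15], [0, 0, 20], [0, 0, 25], [0, 0, 30], [0, 0, 35], [0, 0, 40], [0, 0, 45], [0, 0, 50]]' --slide '[[3, 20, 0], [7, 50, 0], [12, 85, 0], [17, 120, 0], [22, 155, 0], [27, 190, 0], [32, 225, 0], [37, 260, 0], [42, 295, 0], [45, 319, 0]]' --grip '[-1, -1, -1, -1, -1, -1, -1, -1, -1, -1]'

```text
time: 4.37
tool_pos: [512.9, -78.6, 176.4]
tcp_rot: [-3.141, -0.001, 0.683]
contact_force: [-0.2, 0.4, -1.6]
grip_width: 13.9
```

Emit:
servo_tool --angular '[[0, 0, 0], [0, 0, 0], [0, 0, 0]]' --slide '[[0, 0, 0], [0, 0, 0], [0, 0, 0]]' --grip '[-1, -1, -1]'

```text
time: 4.62
tool_pos: [513.1, -81.9, 176.1]
tcp_rot: [3.141, 0.0, 0.677]
contact_force: [1.7, -0.6, -2.3]
grip_width: 14.1
```

Run:
```python
from plant import bot
import cv2,numpy as np,pickle
S=bot.capture("side");T=bot.capture("top");s=S["img"];t=T["img"]
pickle.dump(S,open("side1.pkl","wb"));pickle.dump(T,open("top1.pkl","wb"))
c=lambda I,u,v,r,k: cv2.resize(I[max(0,v-r):v+r,max(0,u-r):u+r],(k,k),interpolation=cv2.INTER_CUBIC)
cv2.imwrite("pics/above.png",np.hstack([c(s,314,250,60,400),c(t,212,250,60,400)]))
o=bot.get_obs(); print(o["tool_pos"],o["tcp_rot"],o["time"],o["contact_force"],o["grip_width"],o["joint_positions"])
```

```text
[513.00175731 -82.57282897 175.90706285] [3.14116198e+00 1.27928547e-04 6.75742593e-01] 4.7167 [ 0.11689422 -0.72456165 -2.24443714] 13.883543840883785 [-3.06947408e-01  3.79211403e-01  1.61741064e+00 -3.79281846e-04
  1.14468329e+00  5.88263019e-01]
```

View pics/above.png

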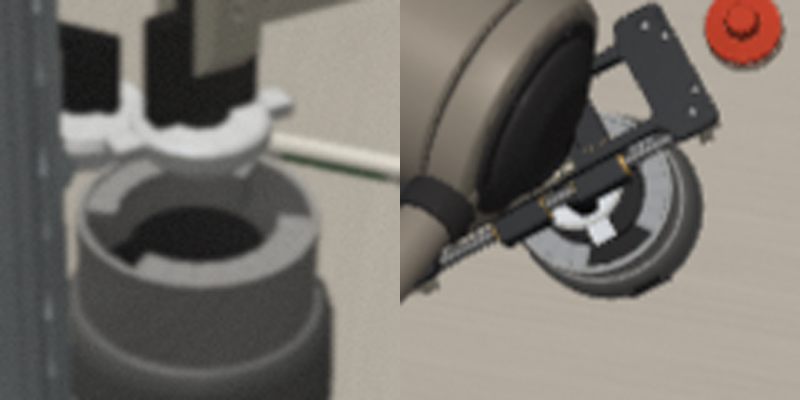

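Run:
```python
from meas import *
d=pickle.load(open("top1.pkl","rb")); W=pts(d); I=d["img"]
m=(I.min(2)>140)&(W[...,2]>125)&(W[...,2]<160)&(np.hypot(W[...,0]-513,W[...,1]+81)<60)
q=W[m]; print(len(q))
print(np.median(q[:,2]))
c=np.array([513,-82.]); r=np.hypot(*(q[:,:2]-c).T); a=np.degrees(np.arctan2(*(q[:,:2]-c).T[::-1]))
k=(r>33)&(a<0)&(np.abs(a+141)<40); print(q[k].mean(0).round(1),a[k].mean(),a[k].min(),a[k].max(),r[k].max())
d=pickle.load(open("side1.pkl","rb")); W=pts(d); I=d["img"]
m=(I.min(2)>120)&(W[...,2]>125)&(W[...,2]<160)&(np.hypot(W[...,0]-513,W[...,1]+81)<60)
q=W[m]; r=np.hypot(*(q[:,:2]-c).T); a=np.degrees(np.arctan2(*(q[:,:2]-c).T[::-1]))
for lo,hi in((-180,-90),(0,90)):
    k=(r>34)&(a>lo)&(a<hi); print(k.sum(),q[k].mean(0).round(1) if k.any() else '',np.median(a[k]),r[k].max() if k.any() else '')
```

```text
124
148.95206092454004
[ 483.5 -104.1  148.1] -143.1381793437788 -153.70334579147726 -133.43719590009712 41.33962515014457
23 [ 483.4 -103.7  147.1] -143.42437714298723 40.96463811631344
50 [543.1 -56.6 147.5] 40.0722262131647 44.298919742096
```

Emit:
servo_tool --angular '[[0, 0, 0], [0, 0, 0], [0, 0, 0], [0, 0, 0], [0, 0, 0], [0, 0, 0], [0, 0, 0], [0, 0, 0], [0, 0, 0], [0, 0, 0]]' --slide '[[0, 0, -8], [0, 0, -16], [0, 0, -23], [0, 0, -29], [0, 0, -34], [0, 0, -38], [0, 0, -42], [0, 0, -46], [0, 0, -49], [0, 0, -49]]' --grip '[-1, -1, -1, -1, -1, -1, -1, -1, -1, -1]'

```text
time: 5.55
tool_pos: [513.1, -81.5, 126.4]
tcp_rot: [-3.142, 0.0, 0.678]
contact_force: [-0.6, 1.0, 0.6]
grip_width: 13.8
```

Emit:
servo_tool --angular '[[0, 0, 0], [0, 0, 0], [0, 0, 0]]' --slide '[[0, 0, 0], [0, 0, 0], [0, 0, 0]]' --grip '[-1, -1, -1]'

```text
time: 5.8
tool_pos: [513.2, -81.5, 126.9]
tcp_rot: [3.141, -0.0, 0.678]
contact_force: [0.5, -0.4, -1.3]
grip_width: 13.5
```

It's at seated height with almost no load, so the lugs are in the slots. Pressing down.

Emit:
servo_tool --angular '[[0, 0, 0], [0, 0, 0], [0, 0, 0], [0, 0, 0], [0, 0, 0], [0, 0, 0], [0, 0, 0], [0, 0, 0]]' --slide '[[0, 0, -2], [0, 0, -4], [0, 0, -6], [0, 0, -8], [0, 0, -10], [0, 0, -12], [0, 0, -12], [0, 0, -12]]' --grip '[-1, -1, -1, -1, -1, -1, -1, -1]'

```text
time: 6.47
tool_pos: [513.3, -81.6, 114.9]
tcp_rot: [3.141, -0.0, 0.678]
contact_force: [-0.7, 1.2, 6.0]
grip_width: 13.3
```

Run:
```python
from plant import bot
import cv2,numpy as np
s=bot.capture("side")["img"]
c=lambda I,u,v,r,k: cv2.resize(I[max(0,v-r):v+r,max(0,u-r):u+r],(k,k),interpolation=cv2.INTER_CUBIC)
cv2.imwrite("pics/pressed.png",c(s,314,250,60,500))
o=bot.get_obs(); print(o["tool_pos"],o["tcp_rot"],o["time"],o["contact_force"],o["moment"],o["grip_width"])
```

```text
[513.25963043 -81.58223689 114.94977478] [ 3.14104701e+00 -2.75581637e-04  6.77786004e-01] 6.5167 [-1.31179357  0.28863692  4.70412066] [ 0.05201722  0.02181579 -0.02446229] 13.996084429251251
```

View pics/pressed.png

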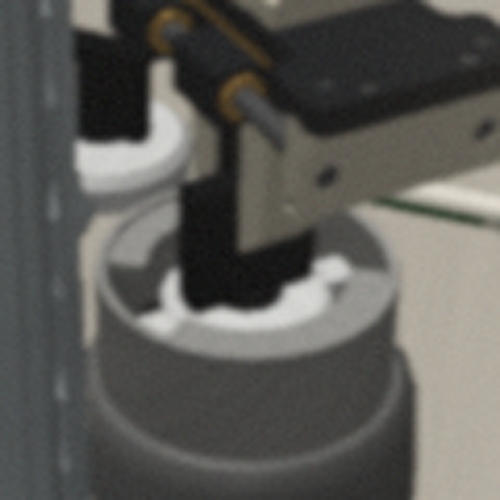

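The picture shows the cap sunk in the neck, with a lug visible in the slot at (335,268). The force is about 7 N, as expected. Turning clockwise.

Emit:
servo_tool --angular '[[0, 0, -4], [0, 0, -9], [0, 0, -14], [0, 0, -19], [0, 0, -24], [0, 0, -29], [0, 0, -34], [0, 0, -39], [0, 0, -44], [0, 0, -44]]' --slide '[[0, 0, 0], [0, 0, 0], [0, 0, 0], [0, 0, 0], [0, 0, 0], [0, 0, 0], [0, 0, 0], [0, 0, 0], [0, 0, 0], [0, 0, 0]]' --grip '[-1, -1, -1, -1, -1, -1, -1, -1, -1, -1]'

```text
time: 7.35
tool_pos: [513.4, -81.6, 115.0]
tcp_rot: [3.141, -0.001, -0.093]
contact_force: [0.0, -0.1, 5.2]
grip_width: 13.4
```

Emit:
servo_tool --angular '[[0, 0, -5], [0, 0, -10], [0, 0, -15], [0, 0, -20], [0, 0, -25], [0, 0, -30], [0, 0, -35], [0, 0, -40], [0, 0, -44], [0, 0, -44]]' --slide '[[0, 0, 0], [0, 0, 0], [0, 0, 0], [0, 0, 0], [0, 0, 0], [0, 0, 0], [0, 0, 0], [0, 0, 0], [0, 0, 0], [0, 0, 0]]' --grip '[-1, -1, -1, -1, -1, -1, -1, -1, -1, -1]'

```text
time: 8.18
tool_pos: [513.3, -81.6, 115.0]
tcp_rot: [-3.141, -0.001, -0.858]
contact_force: [-0.2, 0.2, 5.4]
grip_width: 13.9
```

Run:
```python
from plant import bot
import cv2,numpy as np
s=bot.capture("side")["img"]
c=lambda I,u,v,r,k: cv2.resize(I[max(0,v-r):v+r,max(0,u-r):u+r],(k,k),interpolation=cv2.INTER_CUBIC)
cv2.imwrite("pics/turned.png",c(s,314,250,60,500))
o=bot.get_obs(); print(o["tool_pos"],o["tcp_rot"],o["time"],o["contact_force"],o["moment"],o["grip_width"])
```

```text
[513.34452382 -81.61402346 114.94263885] [-3.14128385e+00 -6.36390574e-04 -8.54703468e-01] 8.2333 [0.17264682 0.42788493 4.75504018] [ 0.13592275 -0.08426264 -0.08165251] 13.528052956510034
```

View pics/turned.png

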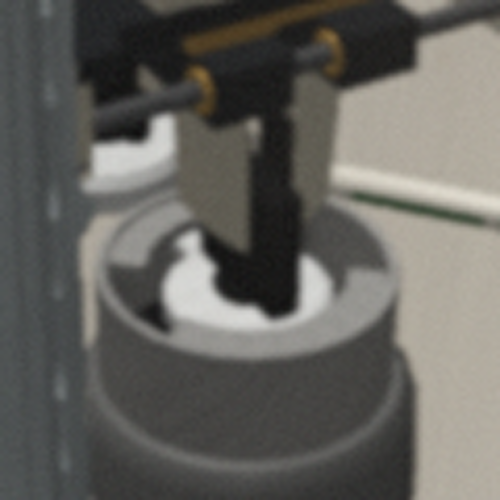

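Near lug is hidden under the near tab, far lug only shows at (185,240). Easing up a few mm to test the lock before I release.

Emit:
servo_tool --angular '[[0, 0, 0], [0, 0, 0], [0, 0, 0], [0, 0, 0], [0, 0, 0]]' --slide '[[0, 0, 1.5], [0, 0, 3], [0, 0, 4], [0, 0, 5], [0, 0, 5]]' --grip '[-1, -1, -1, -1, -1]'

```text
time: 8.65
tool_pos: [513.2, -81.6, 119.7]
tcp_rot: [-3.141, -0.0, -0.857]
contact_force: [2.3, -0.8, 1.5]
grip_width: 13.9
```

Emit:
servo_tool --angular '[[0, 0, 0], [0, 0, 0], [0, 0, 0], [0, 0, 0], [0, 0, 0], [0, 0, 0], [0, 0, 0]]' --slide '[[0, 0, 0], [0, 0, 0], [0, 0, 0], [0, 0, 0], [0, 0, 0], [0, 0, 0], [0, 0, 0]]' --grip '[0, 0, 0, 0, 0, 0, 0]'

```text
time: 9.23
tool_pos: [513.0, -81.5, 119.7]
tcp_rot: [3.141, 0.0, -0.858]
contact_force: [-0.2, 0.5, -0.3]
grip_width: 45.3
```

Emit:
servo_tool --angular '[[0, 0, 0], [0, 0, 0], [0, 0, 0], [0, 0, 0], [0, 0, 0], [0, 0, 0], [0, 0, 0], [0, 0, 0], [0, 0, 0], [0, 0, 0]]' --slide '[[0, 0, 10], [0, 0, 30], [0, 0, 60], [0, 0, 90], [0, 0, 110], [0, -40, 110], [0, -80, 110], [0, -120, 110], [0, -160, 110], [0, -200, 110]]' --grip '[0, 0, 0, 0, 0, 0, 0, 0, 0, 0]'

```text
time: 10.07
tool_pos: [512.8, -283.3, 230.9]
tcp_rot: [-3.141, -0.001, -0.858]
contact_force: [0.6, 0.7, -0.5]
grip_width: 45.9
```

```bash
cat > fin.py <<'E'
from plant import bot
from meas import *
S=bot.capture("side");T=bot.capture("top")
c=lambda I,u,v,r,k: cv2.resize(I[max(0,v-r):v+r,max(0,u-r):u+r],(k,k),interpolation=cv2.INTER_CUBIC)
cv2.imwrite("pics/fin%s.png"%sys.argv[1],np.hstack([c(S["img"],314,250,60,400),c(T["img"],212,250,60,400)]))
o=bot.get_obs(); print(o["tool_pos"],o["time"],o["contact_force"],o["grip_width"])
for n,d in(("side",S),("top",T)):
    W=pts(d)
    for nm,cc,lo,hi in(("cap",(513.5,-81.5),112,165),("cover",(612,-281),61,80)):
        m=(np.hypot(W[...,0]-cc[0],W[...,1]-cc[1])<45)&(W[...,2]>lo)&(W[...,2]<hi)
        q=W[m]; k=q[:,2]>np.percentile(q[:,2],98)-8 if len(q) else None
        if len(q): print(n,nm,len(q),rect(q[k][:,:2]),np.median(q[k][:,2]))
E
python3 fin.py 1
```

```text
[ 512.27545079 -287.10801882  229.9307903 ] 10.1667 [ 0.60098918 -0.07790868 -0.21556952] 46.18951731342786
side cap 602 (array([514.4, -82.2]), array([13.8, 50.7]), np.float32(130.7)) 142.4648680045122
side cover 132 (array([ 609.4, -278.7]), array([16.8, 40.6]), np.float32(164.5)) 68.19481308432549
top cap 6 (array([517.5, -81.8]), array([ 3.1, 12. ]), np.float32(129.8)) 141.44383484323117
```

View pics/fin1.png

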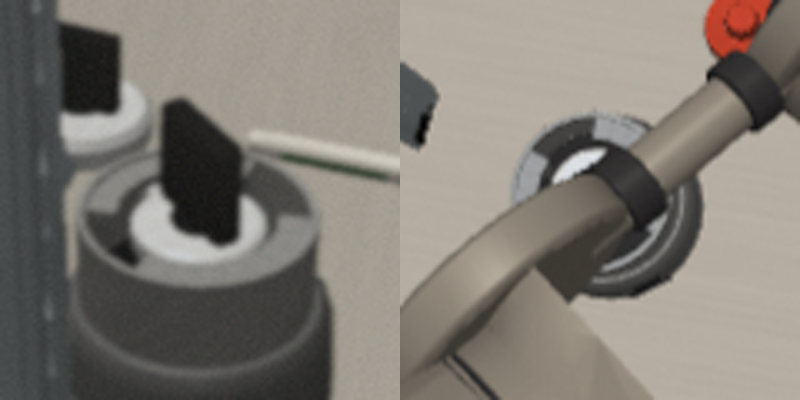

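Emit:
servo_tool --angular '[[0, 0, 0], [0, 0, 0], [0, 0, 0], [0, 0, 0]]' --slide '[[-10, -20, 10], [-20, -40, 20], [-20, -40, 20], [-20, -40, 20]]' --grip '[0, 0, 0, 0]'

```text
time: 10.5
tool_pos: [492.9, -321.9, 250.7]
tcp_rot: [-3.141, -0.001, -0.86]
contact_force: [-0.8, 0.8, 0.1]
grip_width: 45.9
```

```bash
python3 fin.py 2; python3 -c "
from plant import bot
print(bot.close_job())"
```

```text
[ 493.15508875 -320.48561546  249.76926038] 10.6 [-0.30242885  0.55875697  0.7314141 ] 45.86677464970606
side cap 599 (array([514.5, -82.3]), array([14.3, 49.6]), np.float32(130.5)) 142.39829856776214
side cover 128 (array([ 609.8, -279. ]), array([15.9, 40. ]), np.float32(165.6)) 68.01956969849067
top cap 229 (array([511.8, -83.3]), array([14.2, 49.8]), np.float32(131.0)) 142.75054433360293
the job is handed in; nothing more can be done
None
```

The cap is locked in the grinder's neck, and I handed the job in at 10.6 s. I gripped it by the handle and lowered it with its lugs in the slots. I then pressed it down with about 7 N, turned it 88° clockwise, let go and moved the arm clear.

**Last checks after release:**
- **Height:** the handle top reads about 142–143 mm above the worktop, so the grip point is about 28 mm above the rim (29 mm expected when locked).
- **Position:** the cap is within about 3 mm of the neck's axis in both views.
- **Turn:** the handle lies at about 131°, against about 39° for the slots, so it has turned about 92°.
- **Tilt:** I didn't measure it separately. The top of the handle plate measures its true 14 × 50 mm and is centred over the neck, which fits an upright cap.
- **Cover:** in the side view it is within 1 mm of where it started. In the final top view it was not measured; it gave no reading.
- **Robot:** the force readings are at noise level, so it is touching nothing.

No check failed. The two cameras differ by up to 3 mm on the cap's position, slightly more than the 2 mm calibration.

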